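Settle a plaster-jacketed bone heavy side down

TASK

A bone is still closed up in the round plaster jacket on the hand-cranked rotator, bedded off to one side where it cannot be seen. Take hold of the crank handle, turn the jacket slowly round to feel which side of it is heavy, then bring the heavy side straight down and keep it there: finish while still holding the handle, with the jacket still, so that the clamps can be undone without it swinging. Leave the other things on the bench as they are.

Things in the scene. Friction and masses are not known exactly. Their poses are not given: they have to be found in the camera images.
- handle_grip (a point): Where to take the crank handle, on its centre line, 55 mm outboard of the crank arm. The handle is a plain grey plastic round sleeve, 24 mm across, 95 mm long, level, parallel to the spindle, on the rotator's -y side; it reaches 41 mm farther out (-y) and 53 mm farther in. It turns freely on its pin, so fingers gripping it from above and closing across it can go right round with it, still pointing down.
- axis_at_handle (a point): The point on the spindle's centre line, 170 mm above the bench, about which handle_grip circles at 65 mm radius (handle's centre 105 to 235 mm above the bench). Fixed to the stand; its axes are the rotator's: z up, y along the spindle away from the handle, x level across the spindle. Outboard of the crank arm the way is clear all round.
- jacket_mid (a point): Centre of the jacket, on the spindle: a white plaster drum 124 mm across and 132 mm long, with an aluminium face plate and three clamps at each end. Its frame turns with jacket and crank; its z axis points to the handle's side. The surface tells nothing of where the bone lies, and that differs every time. The handle, arm and counterweight balance each other; the bone alone makes one side heavy.
- rotator: The fixed stand: two aluminium rails on rubber feet, two grey A-frames with bearings, 210 mm in x, 270 mm in y, 200 mm high. Origin on the bench under the jacket's middle; y along the spindle, the crank on its -y side: the arm's outer face at y = -132 mm, the handle from y = -133 to -229 mm, handle_grip at y = -187 mm.
- jacket (a joint): Angle of jacket, spindle and crank (turning as one), rad: 0 with the handle straight above the spindle, pi/2 with it at the rotator's +x side. It turns endlessly both ways. The bearings' friction (0.34 N m, either way) holds it wherever it is left. The bone's pull is 0.19 to 0.30 N m at most: turning takes about 5 N along the handle's circle, 3 to 4.6 N more while the heavy side is lifted level, as much less while it sinks.
- wrench: Bystander: steel wrench, 160 mm long, lying on the bench in front of the rotator (robot's side). Origin at its underside's centre, x along it.
- brush: Bystander: wooden-handled brush, 190 mm long, lying on the bench on the right, beyond the handle. Origin at its underside's centre, x along it.
- calipers: Bystander: steel sliding calipers, 200 mm long, 10 mm high, lying to the left (+y) of the rotator. Origin under the middle of the bar, x along it.
- jar: Bystander: amber glass jar with a black cap, 68 mm across, 85 mm high, on the robot's right. Origin at the centre of its underside.
- bowl: Bystander: black rubber mixing bowl, 116 mm across, 60 mm high, on the right, farther off. Origin at the centre of its underside.
- bone_cast: Bystander: ivory cast of a long bone, 250 mm long, 38 mm thick, lying behind the rotator (far side). Origin at its underside's centre, x along it.
- specimen_box: Bystander: open cardboard box, 130 x 100 x 35 mm, to the left of the rotator. Origin at the centre of its underside.

How it is judged:
On the way:
1. the handle is held between the fingers (contact force between the fingers and handle_c0 above 2 N), for 0.2 s.
At the end, for the whole second after the job is handed in: The heavy side of the jacket points straight down within 16 degrees (0.28 rad); the fingers still hold the handle (more than 2 N); the jacket stands still (under 0.08 rad/s); every bystander is within 30 mm of where it began (angle between bone_c0's own z axis and vertical below 0.28 rad and z of bone_c0 in the frame of rotator below 0.145 m and contact force between the fingers and handle_c0 above 2 N and velocity of joint jacket between -0.08 and 0.08 rad/s and distance of each of wrench, brush, calipers, jar, bowl, bone_cast, specimen_box from where it was at the start of the episode below 0.03 m); the arm keeps its last pose, push and grip.
It fails at once if the jacket is spun fast (more than 3 rad/s, about half a turn a second) (velocity of joint jacket above 3 rad/s or velocity of joint jacket below -3 rad/s).
It fails at once if a bystander is moved more than 30 mm (distance of any of wrench, brush, calipers, jar, bowl, bone_cast, specimen_box from where it was at the start of the episode above 0.03 m).
It also fails if it takes over 72 s, if anything falls off the work surface, if the arm or the gripper's body presses on something with over 40 N, if the wrist force passes 120 N, or if a joint passes its speed limit or range.

ROBOT

A 6-joint arm with a two-finger parallel gripper is mounted at the origin on the work surface. World frame = base frame: x ahead of the robot, y to its left, z up, the work surface at z = 0. Lengths are in m, angles in rad, forces in N, time in s.
With the tool pointing down it reaches from about 0.35 to 0.975 m from the base axis. Payload 4.9 kg.
Tool frame: the origin (TCP) lies on the mounting face of the last link; the fingertips stand 173 mm ahead of it and the grasp point (between the pads) lies ctrl.pinch_z ahead of it (ctrl.pinch_z is the distance from the TCP to the grasp point, in m); z points along the fingers, y is the line along which they close (so a half turn about z gives the same grasp; the last joint's range is limited). The gripper opens to 85 mm and grips with 20 to 120 N. Pads are 22 mm wide; open, the fingers measure 114 mm over their backs; the gripper's body (76 mm by 85 mm) begins 54 mm behind the grasp point. The pads swing forward as they close: fully open they stand 13 mm farther back than shut.
Start: joints at [0.997, 0.053, 1.613, -0, 1.476, -0.119], TCP at [0.275, 0.561, 0.405] pointing down, gripper open.
Joint ranges: [-3.01, 3.01], [-1.01, 2.22], [0.06, 2.58], [-1.02, 4.17], [0.09, 2.62], [-3.14, 3.14]. Speed limits (rad/s): [2.57, 2.57, 3.14, 3.14, 3.14, 3.14].

INTERFACE

Orientations are given as a rotation vector (axis times angle).
In Python, from station import telemetry, eyes, ctrl gives the robot as it stands.
- The arm moves only by the tool apply_moves, never from a script. Its argument "plan" is a list of rows, each a list of 5 numbers: the finger opening in m, from 0 to 0.0854, then the shift along the tool's x, y, z in m, then the turn about the tool's z in rad. In form: [[jaw, x, y, z, roll], ...]. A call has 1 to 12 rows; each row is the pose to reach, as a shift and turn from the pose commanded when the call began, along the tool's axes at that moment; what a row does not reach only later rows make up. A row lasts 1/12 s, in which the tool goes at most 41.7 mm and 7.16 degrees, less where a joint would pass 70% of its speed; a pose out of reach is approached as far as the arm can. A call with a gripper value outside its range is refused whole. The fingers move at their own pace and stop on an object; "newtons" is the grip in N (left out, the last holds). Time passes only in rows, so rows that repeat a pose let the fingers close. It gives the time, the measured TCP pose, the force, the opening and the grip force at its end, in the units of the state.
- telemetry.get_obs(): the state, without advancing time (a new reading comes with each control period).
- eyes.get_image(name): name is "scene" or "top" or "wrist"; returns a dict with "img" (480x640x3 uint8, blue, green, red), "range_z" (480x640 float32, m along the optical axis (not along the pixel's ray), 0 where there is no reading), "K" (3x3 intrinsics, pixels), "pose" (4x4, takes a point from camera to world coordinates); the wrist camera has in their place "hand_eye" (4x4, takes a point from camera to tool coordinates, whose origin is the TCP and whose axes are the flange's). Camera axes: x right, y down, z forward; pixel columns grow to the right and rows downward; lengths in m; the calibration is good to about 2 mm. A picture is of the moment at which its call begins: read the wrist's pose just before it.
- ctrl.finish_job(): hands the job in; it is judged then, once.
Trained networks look in a picture, given as the dict that the camera call returned (one of the last four; its "shot" number tells which), for a name from the list of things; names that differ only in an ending like _2 or _b are one class to them, and where a whole thing is asked for, a point or a joint stands for the part that bears it (a point fixed in the world has none). Each returns a list of dicts, best first, with "confidence" (0 to 1); they miss things now and then, are a little off and sometimes report something else, mostly with a low value. They report only what shows in the picture. A call takes as long as a camera call.
- eyes.search_frame(thing, picture): "box" ([left, top, right, bottom] in pixels, round what is visible of it).
- eyes.outline_of(thing, picture): "region" (480x640 bool, what is visible of it) and "box" ([left, top, right, bottom] in pixels, round what is visible of it).
- eyes.tip_of(thing, picture): "point" ([column, row] in pixels: a listed point, or the origin of a listed thing).
The state is a dict: "t": time; "q": joint angles; "dq": joint speeds; "effort": joint torques, N m; "tool_pos": TCP position; "tool_rot": TCP orientation; "contact_force": force on the tool from outside, world axes, zero at the start; "wrist_torque": the same for the moment, N m; "opening": finger opening in m; "grip_force": force on a finger pad.
Only numpy, scipy, OpenCV 4.12 (cv2) and the standard library are available. Lean on these libraries where they do the work, as an engineer would, in place of code of your own. Each camera call takes 0.05 s, during which the arm holds its last target. There are 200 camera calls.

## Working session

There is one attempt and no reset: what is moved stays moved. The work goes in short steps, Python scripts to look and compute and a tool call to move; the robot and the scene stay as the last step left them, time stands still between calls to the robot, and variables do not carry over. Pictures are saved under pics/ and viewed, at most 10 in all, crops included, and the job is handed in when it is done.

Besides the shell and the picture viewer there is one more tool, called after "Emit:" in YAML: its name, and indented under it one key for each argument. apply_moves: Moves the arm, as the interface text tells. Its arguments: {"type":"object","properties":{"plan":{"type":"array","items":{"type":"array","items":{"type":"number"}}},"newtons":{"type":"number"}},"required":["plan"]}

```bash
mkdir -p pics; ls
cat > h.py <<'E'
import numpy as np,cv2
from scipy.spatial.transform import Rotation as R
from station import telemetry,eyes,ctrl
def w(p,u,v,z=None):
    if z is None:
        a=p['range_z'][int(v)-2:int(v)+3,int(u)-2:int(u)+3];a=a[a>0];z=np.median(a)
    c=np.linalg.inv(p['K'])@[u*z,v*z,z]
    return (p['pose']@np.r_[c,1])[:3]
E
python3 - <<'E'
from h import *
o=telemetry.get_obs();print(o,ctrl.pinch_z)
print(R.from_rotvec(o['tool_rot']).as_matrix().round(3))
ims=[]
for n in('scene','top'):
    p=eyes.get_image(n);ims.append(p['img']);cv2.imwrite(f'pics/{n}.png',p['img'])
    for t in('handle_grip','axis_at_handle','jacket_mid','rotator','jar','brush','wrench'):
        for d in eyes.tip_of(t,p)[:2]:
            print(n,t,np.round(d['point']),round(d['confidence'],2),w(p,*d['point']).round(3))
E
```

```text
pics
{'t': 0.0, 'q': array([ 9.97023187e-01,  5.33820238e-02,  1.61430462e+00, -4.24051063e-05,
        1.47603665e+00, -1.19026110e-01]), 'dq': array([ 9.07651029e-04, -8.60525815e-05, -1.25009611e-03,  1.48028141e-03,
        6.36742704e-04, -4.31000207e-04]), 'effort': array([-1.42253306e-03, -3.93701863e+01, -3.70166302e+01, -1.82807971e-04,
        7.10061882e-03,  3.14118302e-05]), 'tool_pos': array([0.27439173, 0.56124384, 0.4034407 ]), 'tool_rot': array([-0.70801531, -3.06006756,  0.00316983]), 'contact_force': array([ 0.38887818, -0.65988062, -0.31550828]), 'wrist_torque': array([-0.01135987, -0.02147608, -0.03346472]), 'grip_force': 0.0, 'opening': 0.08523125408616104} 0.1547
[[-0.898  0.439 -0.001]
 [ 0.439  0.898 -0.002]
 [ 0.    -0.002 -1.   ]]
scene handle_grip [299. 217.] 0.66 [ 0.602 -0.031  0.244]
scene axis_at_handle [387. 449.] 0.73 [0.662 0.412 0.002]
scene rotator [348. 333.] 0.92 [ 0.569  0.135 -0.   ]
scene jar [280. 202.] 0.94 [ 0.483 -0.358  0.028]
scene brush [284. 230.] 0.69 [ 0.528 -0.247  0.018]
scene wrench [418. 313.] 0.73 [0.393 0.173 0.006]
top handle_grip [342. 227.] 0.6 [ 0.599 -0.041  0.246]
top jar [467. 291.] 0.81 [ 0.46  -0.359  0.084]
top jar [173. 217.] 0.28 [0.664 0.41  0.004]
top brush [424. 264.] 0.67 [ 0.532 -0.266  0.018]
top wrench [261. 311.] 0.77 [0.41  0.169 0.001]
```

```bash
python3 -c "
import cv2
a=cv2.imread('pics/top.png');cv2.imwrite('pics/top2.png',cv2.resize(a[130:400,130:490],None,fx=2.2,fy=2.2))"
```

```text
(no output)
```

View pics/top2.png

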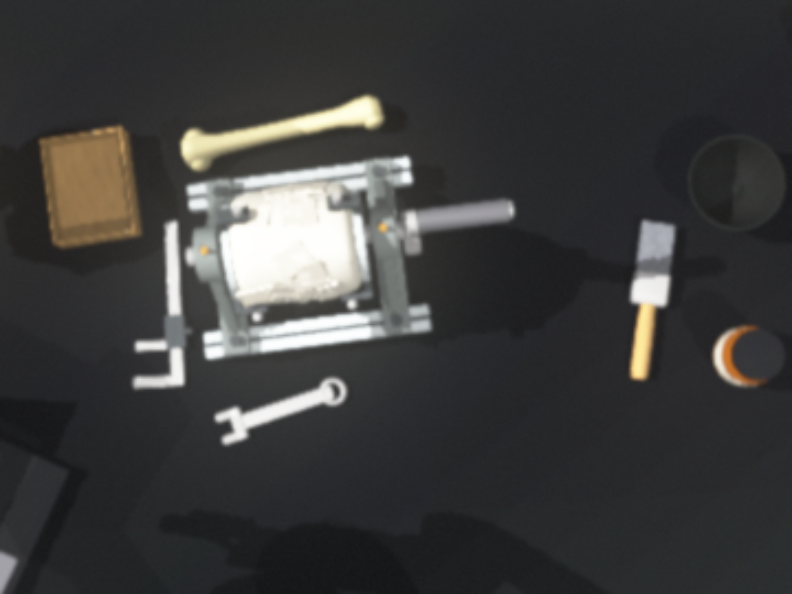

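View pics/scene.png

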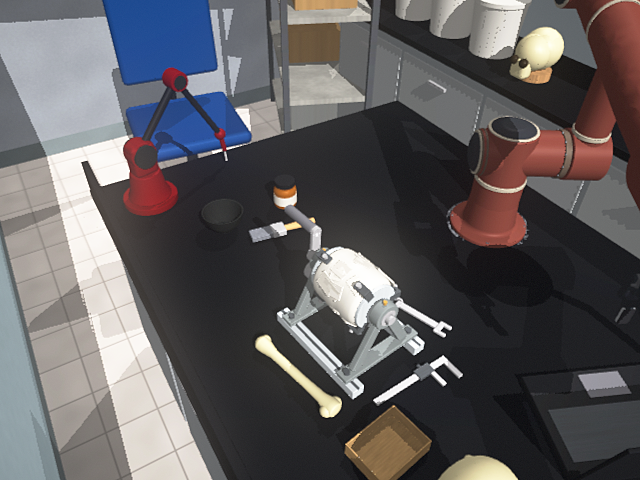

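Run:
```python
from h import *
p=eyes.get_image('top')
r=p['range_z'];v,u=np.mgrid[:480,:640]
P=(np.linalg.inv(p['K'])@np.stack([u*r,v*r,r]).reshape(3,-1)).T@p['pose'][:3,:3].T+p['pose'][:3,3]
P=P.reshape(480,640,3)
h=P[221:240,318:366].reshape(-1,3);h=h[(h[:,2]>.2)&(h[:,2]<.26)]
print(len(h),h.min(0),h.max(0),np.percentile(h[:,2],[50,90,97]))
d=eyes.outline_of('handle_grip',p)
if d: 
  print(d[0]['confidence'],d[0]['box'])
(c,s,a)=cv2.minAreaRect((h[:,:2]*1000).astype(np.float32));print('handle',c,s,a)
d=eyes.outline_of('rotator',p)[0];print(d['confidence'],d['box'])
m=d['region']|False
q=P[m];lo=q[(q[:,2]>.01)&(q[:,2]<.06)]
print('rot',cv2.minAreaRect((lo[:,:2]*1000).astype(np.float32)),np.percentile(lo[:,2],[5,50,95]))
# drum cylinder
d=eyes.outline_of('jacket_mid',p)
if d:
  q=P[d[0]['region']];q=q[q[:,2]>.15];print('drum',len(q),d[0]['box'],q.mean(0),cv2.minAreaRect((q[:,:2]*1000).astype(np.float32)))
```

```text
465 [ 0.57955872 -0.0858537   0.20685764] [0.61426704 0.01467538 0.25415461] [0.2443732  0.24803102 0.24988291]
0.58 [319.5, 223.2, 362.1, 234.8]
handle (597.7385864257812, -35.016422271728516) (24.398101806640625, 102.97563934326172) 7.132812023162842
0.92 [214.9, 201.5, 362.7, 292.6]
rot ((577.911376953125, 143.84304809570312), (211.0651397705078, 269.9483337402344), 7.4068756103515625) [0.03181546 0.03942483 0.0539039 ]
drum 4045 [210.9, 210.8, 363.7, 274.1] [0.57204303 0.11811819 0.2227183 ] ((570.3175659179688, 93.81117248535156), (309.0089111328125, 220.2951202392578), 66.2149887084961)
```

Emit:
apply_moves:
  plan:
    - [0.085, 0, 0, -0.04, 0]
    - [0.085, -0.02, -0.014, -0.08, 0.1]
    - [0.085, -0.05, -0.036, -0.1, 0.2]
    - [0.085, -0.083, -0.059, -0.1, 0.3]
    - [0.085, -0.116, -0.083, -0.1, 0.4]
    - [0.085, -0.15, -0.106, -0.1, 0.5]
    - [0.085, -0.183, -0.13, -0.1, 0.6]
    - [0.085, -0.216, -0.153, -0.1, 0.7]
    - [0.085, -0.25, -0.177, -0.1, 0.8]
    - [0.085, -0.283, -0.2, -0.1, 0.9]
    - [0.085, -0.316, -0.224, -0.1, 0.986]
    - [0.085, -0.35, -0.248, -0.1, 0.986]

```text
t: 2.0
tool_pos: [0.4803, 0.183, 0.505]
tool_rot: [2.075, 2.358, 0.001]
contact_force: [1.4, 0.1, 0.2]
opening: 0.0851
grip_force: 0.0
```

Emit:
apply_moves:
  plan:
    - [0.085, -0.038, 0.015, 0, 0]
    - [0.085, -0.076, 0.03, 0, 0]
    - [0.085, -0.114, 0.045, 0, 0]
    - [0.085, -0.152, 0.06, 0, 0]
    - [0.085, -0.19, 0.075, 0, 0]
    - [0.085, -0.22, 0.088, 0, 0]
    - [0.085, -0.238, 0.092, 0, 0]
    - [0.085, -0.238, 0.092, 0, 0]
    - [0.085, -0.238, 0.092, 0, 0]

```text
t: 2.75
tool_pos: [0.6023, -0.04, 0.5043]
tool_rot: [-2.074, -2.358, 0.0]
contact_force: [0.1, 0.3, -0.3]
opening: 0.0847
grip_force: 0.0
```

```bash
cat > wr.py <<'E'
from h import *
o=telemetry.get_obs();p=eyes.get_image('wrist');cv2.imwrite('pics/wrist1.png',p['img'])
T=np.eye(4);T[:3,:3]=R.from_rotvec(o['tool_rot']).as_matrix();T[:3,3]=o['tool_pos']
print(o['tool_pos'],T[:3,:3].round(3));p['pose']=T@p['hand_eye']
for d in eyes.tip_of('handle_grip',p)[:2]:print(d,w(p,*d['point']))
r=p['range_z'];v,u=np.mgrid[:480,:640]
P=(np.linalg.inv(p['K'])@np.stack([u*r,v*r,r]).reshape(3,-1)).T@p['pose'][:3,:3].T+p['pose'][:3,3]
C=np.array([.578,.144]);a=np.deg2rad(7.4);ex=np.array([np.cos(a),np.sin(a)]);ey=np.array([-ex[1],ex[0]])
X=(P[:,:2]-C)@ex;Y=(P[:,:2]-C)@ey
m=(r.ravel()>0)&(abs(X)<.05)&(Y<-.14)&(Y>-.26)&(P[:,2]>.21)&(P[:,2]<.26)
print(m.sum())
if m.sum()>20:
  print('X',np.percentile(X[m],[1,50,99]),'Y',np.percentile(Y[m],[1,99]),'Z',np.percentile(P[m,2],[50,99]))
  for b in np.arange(-.24,-.13,.02):
    k=m&(Y>b)&(Y<b+.02)
    if k.sum()>10: print(b,X[k].min(),X[k].max(),P[k,2].max())
E
python3 wr.py
```

```text
[ 0.60229242 -0.03999682  0.50433619] [[-0.128  0.992 -0.001]
 [ 0.992  0.128  0.001]
 [ 0.001 -0.001 -1.   ]]
{'point': [311.1, 249.6], 'confidence': 0.83} [ 0.59791759 -0.03864329  0.24751993]
5626
X [-0.01607272 -0.00418494  0.00726842] Y [-0.2310516  -0.14078539] Z [0.24581589 0.24845748]
-0.24 -0.01656789882574686 0.007303831915880081 0.24927632527857196
-0.22 -0.01633893865462631 0.0072167094532186865 0.24884695894906073
-0.2 -0.016496360156639016 0.007075767659907329 0.2489798887263615
-0.18000000000000002 -0.016366619158260563 0.007557301344662014 0.2494358641914229
-0.16000000000000003 -0.016363001488463955 0.007403028593659632 0.24920822218364652
```

View pics/wrist1.png

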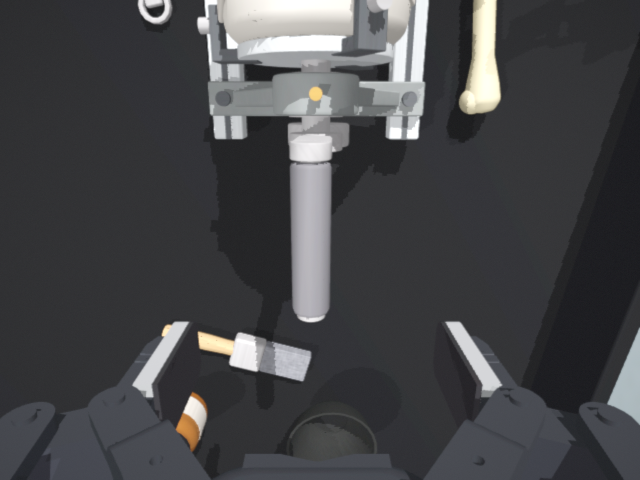

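Emit:
apply_moves:
  plan:
    - [0.085, 0, -0.0045, 0.035, 0]
    - [0.085, 0, -0.0045, 0.07, 0]
    - [0.085, 0, -0.0045, 0.1, 0]
    - [0.085, 0, -0.0045, 0.113, 0]
    - [0.085, 0, -0.0045, 0.113, 0]
    - [0.02, 0, -0.0045, 0.113, 0]
    - [0.015, 0, -0.0045, 0.113, 0]
    - [0.015, 0, -0.0045, 0.113, 0]
    - [0.015, 0, -0.0045, 0.113, 0]
    - [0.015, 0, -0.0045, 0.113, 0]
    - [0.015, 0, -0.0045, 0.113, 0]
    - [0.015, 0, -0.0045, 0.113, 0]
  newtons: 40

```text
t: 3.85
tool_pos: [0.5979, -0.0398, 0.3935]
tool_rot: [2.071, 2.359, 0.002]
contact_force: [-1.7, 0.2, 6.1]
opening: 0.0226
grip_force: 39.2
```

```bash
cat > st.py <<'E'
from h import *
o=telemetry.get_obs()
C=np.array([.578,.144]);a=np.deg2rad(7.4);ex=np.array([np.cos(a),np.sin(a)]);ey=np.array([-ex[1],ex[0]])
t=o['tool_pos'];f=o['contact_force']
print('t',o['t'],'X,Y,Z',((t[:2]-C)@ex).round(4),((t[:2]-C)@ey).round(4),(t[2]-.1547).round(4),'F',(f[:2]@ex).round(2),(f[:2]@ey).round(2),f[2].round(2),'tau',o['wrist_torque'].round(2),o['opening'],o['grip_force'])
E
python3 st.py
```

```text
t 3.85 X,Y,Z -0.004 -0.1848 0.2388 F -1.69 0.43 6.11 tau [ 0.05  0.18 -0.  ] 0.02258346451568127 39.174710512161255
```

```bash
cat > arc.py <<'E'
import sys,numpy as np,json
a,b,n=float(sys.argv[1]),float(sys.argv[2]),int(sys.argv[3])
t=np.deg2rad(np.linspace(a,b,n+1));s=t[0]
print(a,b,json.dumps([[0.015,0,round(.065*(np.sin(x)-np.sin(s)),4),round(-.065*(np.cos(x)-np.cos(s)),4),0] for x in t[1:]]))
E
python3 arc.py -3.5 45 9; for i in 45 90 135 180 225 270 315; do python3 arc.py $i $((i+45)) 8; done
```

```text
-3.5 45.0 [[0.015, 0, 0.0061, -0.0001, 0], [0.015, 0, 0.0122, 0.0004, 0], [0.015, 0, 0.0182, 0.0015, 0], [0.015, 0, 0.0241, 0.0031, 0], [0.015, 0, 0.0298, 0.0052, 0], [0.015, 0, 0.0353, 0.0079, 0], [0.015, 0, 0.0405, 0.0111, 0], [0.015, 0, 0.0454, 0.0148, 0], [0.015, 0, 0.0499, 0.0189, 0]]
45.0 90.0 [[0.015, 0, 0.0043, 0.0047, 0], [0.015, 0, 0.0081, 0.0098, 0], [0.015, 0, 0.0114, 0.0153, 0], [0.015, 0, 0.0141, 0.0211, 0], [0.015, 0, 0.0162, 0.0271, 0], [0.015, 0, 0.0178, 0.0333, 0], [0.015, 0, 0.0187, 0.0396, 0], [0.015, 0, 0.019, 0.046, 0]]
90.0 135.0 [[0.015, 0, -0.0003, 0.0064, 0], [0.015, 0, -0.0012, 0.0127, 0], [0.015, 0, -0.0028, 0.0189, 0], [0.015, 0, -0.0049, 0.0249, 0], [0.015, 0, -0.0077, 0.0306, 0], [0.015, 0, -0.011, 0.0361, 0], [0.015, 0, -0.0148, 0.0412, 0], [0.015, 0, -0.019, 0.046, 0]]
135.0 180.0 [[0.015, 0, -0.0047, 0.0043, 0], [0.015, 0, -0.0098, 0.0081, 0], [0.015, 0, -0.0153, 0.0114, 0], [0.015, 0, -0.0211, 0.0141, 0], [0.015, 0, -0.0271, 0.0162, 0], [0.015, 0, -0.0333, 0.0178, 0], [0.015, 0, -0.0396, 0.0187, 0], [0.015, 0, -0.046, 0.019, 0]]
180.0 225.0 [[0.015,
[... 361 characters left out ...]
 0], [0.015, 0, -0.0141, -0.0211, 0], [0.015, 0, -0.0162, -0.0271, 0], [0.015, 0, -0.0178, -0.0333, 0], [0.015, 0, -0.0187, -0.0396, 0], [0.015, 0, -0.019, -0.046, 0]]
270.0 315.0 [[0.015, 0, 0.0003, -0.0064, 0], [0.015, 0, 0.0012, -0.0127, 0], [0.015, 0, 0.0028, -0.0189, 0], [0.015, 0, 0.0049, -0.0249, 0], [0.015, 0, 0.0077, -0.0306, 0], [0.015, 0, 0.011, -0.0361, 0], [0.015, 0, 0.0148, -0.0412, 0], [0.015, 0, 0.019, -0.046, 0]]
315.0 360.0 [[0.015, 0, 0.0047, -0.0043, 0], [0.015, 0, 0.0098, -0.0081, 0], [0.015, 0, 0.0153, -0.0114, 0], [0.015, 0, 0.0211, -0.0141, 0], [0.015, 0, 0.0271, -0.0162, 0], [0.015, 0, 0.0333, -0.0178, 0], [0.015, 0, 0.0396, -0.0187, 0], [0.015, 0, 0.046, -0.019, 0]]
```

Emit:
apply_moves:
  plan:
    - [0.015, 0, 0.0061, -0.0001, 0]
    - [0.015, 0, 0.0122, 0.0004, 0]
    - [0.015, 0, 0.0182, 0.0015, 0]
    - [0.015, 0, 0.0241, 0.0031, 0]
    - [0.015, 0, 0.0298, 0.0052, 0]
    - [0.015, 0, 0.0353, 0.0079, 0]
    - [0.015, 0, 0.0405, 0.0111, 0]
    - [0.015, 0, 0.0454, 0.0148, 0]
    - [0.015, 0, 0.0499, 0.0189, 0]

```text
t: 4.6
tool_pos: [0.6471, -0.0336, 0.3744]
tool_rot: [-2.073, -2.361, 0.003]
contact_force: [-5.9, -0.8, 7.9]
opening: 0.0227
grip_force: 39.6
```

```bash
python3 st.py
```

```text
t 4.6 X,Y,Z 0.0456 -0.185 0.2197 F -5.98 -0.0 7.87 tau [-0.17  1.01 -0.04] 0.022746250182564518 39.63004767894745
```

Emit:
apply_moves:
  plan:
    - [0.015, 0, 0.0043, 0.0047, 0]
    - [0.015, 0, 0.0081, 0.0098, 0]
    - [0.015, 0, 0.0114, 0.0153, 0]
    - [0.015, 0, 0.0141, 0.0211, 0]
    - [0.015, 0, 0.0162, 0.0271, 0]
    - [0.015, 0, 0.0178, 0.0333, 0]
    - [0.015, 0, 0.0187, 0.0396, 0]
    - [0.015, 0, 0.019, 0.046, 0]

```text
t: 5.27
tool_pos: [0.6658, -0.0312, 0.3279]
tool_rot: [-2.072, -2.36, 0.003]
contact_force: [-6.3, -2.0, 6.5]
opening: 0.0226
grip_force: 39.6
```

```bash
python3 st.py
```

```text
t 5.2667 X,Y,Z 0.0645 -0.1851 0.1732 F -6.53 -1.15 6.54 tau [-0.13  1.08  0.  ] 0.022630489196625466 39.63397800922394
```

Emit:
apply_moves:
  plan:
    - [0.015, 0, -0.0003, 0.0064, 0]
    - [0.015, 0, -0.0012, 0.0127, 0]
    - [0.015, 0, -0.0028, 0.0189, 0]
    - [0.015, 0, -0.0049, 0.0249, 0]
    - [0.015, 0, -0.0077, 0.0306, 0]
    - [0.015, 0, -0.011, 0.0361, 0]
    - [0.015, 0, -0.0148, 0.0412, 0]
    - [0.015, 0, -0.019, 0.046, 0]

```text
t: 5.93
tool_pos: [0.647, -0.0336, 0.2828]
tool_rot: [-2.073, -2.361, 0.002]
contact_force: [-6.8, -0.6, 13.0]
opening: 0.0228
grip_force: 40.1
```

```bash
python3 st.py
```

```text
t 5.9333 X,Y,Z 0.0456 -0.185 0.1281 F -6.79 0.32 13.04 tau [-0.02  1.22 -0.01] 0.022752391825708183 40.08577823638916
```

Emit:
apply_moves:
  plan:
    - [0.015, 0, -0.0047, 0.0043, 0]
    - [0.015, 0, -0.0098, 0.0081, 0]
    - [0.015, 0, -0.0153, 0.0114, 0]
    - [0.015, 0, -0.0211, 0.0141, 0]
    - [0.015, 0, -0.0271, 0.0162, 0]
    - [0.015, 0, -0.0333, 0.0178, 0]
    - [0.015, 0, -0.0396, 0.0187, 0]
    - [0.015, 0, -0.046, 0.019, 0]

```text
t: 6.6
tool_pos: [0.6022, -0.0393, 0.2636]
tool_rot: [2.071, 2.358, 0.005]
contact_force: [1.5, 1.2, 5.6]
opening: 0.0228
grip_force: 39.7
```

```bash
python3 st.py
```

```text
t 6.6 X,Y,Z 0.0004 -0.1849 0.1089 F 1.62 1.03 5.58 tau [ 0.13 -0.17 -0.  ] 0.022778468542759913 39.72077965736389
```

Emit:
apply_moves:
  plan:
    - [0.015, 0, -0.0064, -0.0003, 0]
    - [0.015, 0, -0.0127, -0.0012, 0]
    - [0.015, 0, -0.0189, -0.0028, 0]
    - [0.015, 0, -0.0249, -0.0049, 0]
    - [0.015, 0, -0.0306, -0.0077, 0]
    - [0.015, 0, -0.0361, -0.011, 0]
    - [0.015, 0, -0.0412, -0.0148, 0]
    - [0.015, 0, -0.046, -0.019, 0]

```text
t: 7.27
tool_pos: [0.5559, -0.0452, 0.2817]
tool_rot: [2.071, 2.359, 0.003]
contact_force: [6.6, 2.1, 4.3]
opening: 0.0225
grip_force: 39.6
```

```bash
python3 st.py
```

```text
t 7.2667 X,Y,Z -0.0463 -0.1848 0.127 F 6.84 1.28 4.26 tau [ 0.3  -0.9  -0.04] 0.022464902005536545 39.55493867397308
```

Emit:
apply_moves:
  plan:
    - [0.015, 0, -0.0043, -0.0047, 0]
    - [0.015, 0, -0.0081, -0.0098, 0]
    - [0.015, 0, -0.0114, -0.0153, 0]
    - [0.015, 0, -0.0141, -0.0211, 0]
    - [0.015, 0, -0.0162, -0.0271, 0]
    - [0.015, 0, -0.0178, -0.0333, 0]
    - [0.015, 0, -0.0187, -0.0396, 0]
    - [0.015, 0, -0.019, -0.046, 0]

```text
t: 7.93
tool_pos: [0.5365, -0.0477, 0.3256]
tool_rot: [-2.073, -2.361, 0.0]
contact_force: [7.2, 0.6, -4.5]
opening: 0.0227
grip_force: 39.3
```

```bash
python3 st.py
```

```text
t 7.9333 X,Y,Z -0.0658 -0.1848 0.1709 F 7.25 -0.32 -4.49 tau [ 0.05 -1.18 -0.  ] 0.022719149428686435 39.287062883377075
```

Emit:
apply_moves:
  plan:
    - [0.015, 0, 0.0003, -0.0064, 0]
    - [0.015, 0, 0.0012, -0.0127, 0]
    - [0.015, 0, 0.0028, -0.0189, 0]
    - [0.015, 0, 0.0049, -0.0249, 0]
    - [0.015, 0, 0.0077, -0.0306, 0]
    - [0.015, 0, 0.011, -0.0361, 0]
    - [0.015, 0, 0.0148, -0.0412, 0]
    - [0.015, 0, 0.019, -0.046, 0]

```text
t: 8.6
tool_pos: [0.5543, -0.0455, 0.3715]
tool_rot: [-2.068, -2.355, 0.013]
contact_force: [-10.6, -3.0, -1.8]
opening: 0.0225
grip_force: 40.0
```

```bash
python3 st.py
```

```text
t 8.6 X,Y,Z -0.0479 -0.1849 0.2168 F -10.94 -1.61 -1.8 tau [-0.5   1.55 -0.03] 0.022510274633536283 40.01173496246338
```

Emit:
apply_moves:
  plan:
    - [0.015, 0, 0.0047, -0.0043, 0]
    - [0.015, 0, 0.0098, -0.0081, 0]
    - [0.015, 0, 0.0153, -0.0114, 0]
    - [0.015, 0, 0.0211, -0.0141, 0]
    - [0.015, 0, 0.0271, -0.0162, 0]
    - [0.015, 0, 0.0333, -0.0178, 0]
    - [0.015, 0, 0.0396, -0.0187, 0]
    - [0.015, 0, 0.046, -0.019, 0]

```text
t: 9.27
tool_pos: [0.6008, -0.0395, 0.3936]
tool_rot: [-2.07, -2.358, 0.007]
contact_force: [-9.2, -2.6, 6.7]
opening: 0.0222
grip_force: 40.7
```

```bash
python3 st.py
```

```text
t 9.2667 X,Y,Z -0.001 -0.1849 0.2389 F -9.44 -1.35 6.68 tau [-0.28  1.47 -0.08] 0.0222447181576112 40.67463040351868
```

Emit:
apply_moves:
  plan:
    - [0.015, 0, -0.0064, 0.0003, 0]
    - [0.015, 0, -0.0127, 0.0012, 0]
    - [0.015, 0, -0.0189, 0.0028, 0]
    - [0.015, 0, -0.0249, 0.0049, 0]
    - [0.015, 0, -0.0306, 0.0077, 0]
    - [0.015, 0, -0.0361, 0.011, 0]
    - [0.015, 0, -0.0412, 0.0148, 0]
    - [0.015, 0, -0.046, 0.019, 0]

```text
t: 9.93
tool_pos: [0.5552, -0.0452, 0.3747]
tool_rot: [2.071, 2.36, 0.001]
contact_force: [0.3, -0.9, 5.7]
opening: 0.0226
grip_force: 40.9
```

```bash
python3 st.py
```

```text
t 9.9333 X,Y,Z -0.047 -0.1847 0.22 F 0.16 -0.97 5.73 tau [-0.03  0.02  0.02] 0.02259899995151992 40.938899517059326
```

Emit:
apply_moves:
  plan:
    - [0.015, 0, -0.0043, 0.0047, 0]
    - [0.015, 0, -0.0081, 0.0098, 0]
    - [0.015, 0, -0.0114, 0.0153, 0]
    - [0.015, 0, -0.0141, 0.0211, 0]
    - [0.015, 0, -0.0162, 0.0271, 0]
    - [0.015, 0, -0.0178, 0.0333, 0]
    - [0.015, 0, -0.0187, 0.0396, 0]
    - [0.015, 0, -0.019, 0.046, 0]

```text
t: 10.6
tool_pos: [0.5364, -0.0477, 0.3282]
tool_rot: [2.072, 2.361, 0.0]
contact_force: [-0.2, -0.3, 6.7]
opening: 0.0228
grip_force: 41.0
```

```bash
python3 st.py
```

```text
t 10.6 X,Y,Z -0.0659 -0.1847 0.1735 F -0.21 -0.27 6.72 tau [0.06 0.2  0.02] 0.02281539557836391 41.00464582443237
```

Emit:
apply_moves:
  plan:
    - [0.015, 0, 0.0003, 0.0064, 0]
    - [0.015, 0, 0.0012, 0.0127, 0]
    - [0.015, 0, 0.0028, 0.0189, 0]
    - [0.015, 0, 0.0049, 0.0249, 0]
    - [0.015, 0, 0.0077, 0.0306, 0]
    - [0.015, 0, 0.011, 0.0361, 0]
    - [0.015, 0, 0.0148, 0.0412, 0]
    - [0.015, 0, 0.019, 0.046, 0]

```text
t: 11.27
tool_pos: [0.5556, -0.0453, 0.2824]
tool_rot: [2.072, 2.361, -0.0]
contact_force: [-3.2, 0.9, 10.5]
opening: 0.0226
grip_force: 41.3
```

```bash
python3 st.py
```

```text
t 11.2667 X,Y,Z -0.0466 -0.1848 0.1277 F -3.03 1.29 10.45 tau [ 0.05  0.52 -0.02] 0.022625012782332192 41.2724769115448
```

Emit:
apply_moves:
  plan:
    - [0.015, 0, 0.0047, 0.0043, 0]
    - [0.015, 0, 0.0098, 0.0081, 0]
    - [0.015, 0, 0.0153, 0.0114, 0]
    - [0.015, 0, 0.0211, 0.0141, 0]
    - [0.015, 0, 0.0271, 0.0162, 0]
    - [0.015, 0, 0.0333, 0.0178, 0]
    - [0.015, 0, 0.0396, 0.0187, 0]
    - [0.015, 0, 0.046, 0.019, 0]

```text
t: 11.93
tool_pos: [0.6006, -0.0395, 0.2636]
tool_rot: [-2.07, -2.359, 0.006]
contact_force: [-9.3, -1.8, 12.5]
opening: 0.0222
grip_force: 41.7
```

```bash
python3 st.py
```

```text
t 11.9333 X,Y,Z -0.0012 -0.1849 0.1089 F -9.5 -0.58 12.48 tau [-0.21  1.49 -0.03] 0.022225719857906577 41.690821051597595
```

Emit:
apply_moves:
  plan:
    - [0.015, 0, 0.0064, -0.0003, 0]
    - [0.015, 0, 0.0127, -0.0012, 0]
    - [0.015, 0, 0.0189, -0.0028, 0]
    - [0.015, 0, 0.0249, -0.0049, 0]
    - [0.015, 0, 0.0306, -0.0077, 0]
    - [0.015, 0, 0.0361, -0.011, 0]
    - [0.015, 0, 0.0412, -0.0148, 0]
    - [0.015, 0, 0.046, -0.019, 0]

```text
t: 12.6
tool_pos: [0.6443, -0.034, 0.2786]
tool_rot: [-2.067, -2.355, 0.015]
contact_force: [-10.7, -4.4, 0.3]
opening: 0.0224
grip_force: 40.5
```

```bash
python3 st.py
```

```text
t 12.6 X,Y,Z 0.0428 -0.185 0.1239 F -11.18 -2.94 0.29 tau [-0.71  1.63 -0.04] 0.022383374230111802 40.54489731788635
```

Emit:
apply_moves:
  plan:
    - [0.015, 0, 0.0043, -0.0047, 0]
    - [0.015, 0, 0.0081, -0.0098, 0]
    - [0.015, 0, 0.0114, -0.0153, 0]
    - [0.015, 0, 0.0141, -0.0211, 0]
    - [0.015, 0, 0.0162, -0.0271, 0]
    - [0.015, 0, 0.0178, -0.0333, 0]
    - [0.015, 0, 0.0187, -0.0396, 0]
    - [0.015, 0, 0.019, -0.046, 0]

```text
t: 13.27
tool_pos: [0.6657, -0.0311, 0.3274]
tool_rot: [-2.072, -2.361, 0.003]
contact_force: [-3.6, -5.0, -3.8]
opening: 0.0225
grip_force: 39.9
```

```bash
python3 st.py
```

```text
t 13.2667 X,Y,Z 0.0644 -0.185 0.1727 F -4.19 -4.47 -3.83 tau [-0.78  0.43 -0.07] 0.022544366867765543 39.89118576049805
```

Emit:
apply_moves:
  plan:
    - [0.015, 0, -0.0003, -0.0064, 0]
    - [0.015, 0, -0.0012, -0.0127, 0]
    - [0.015, 0, -0.0028, -0.0189, 0]
    - [0.015, 0, -0.0049, -0.0249, 0]
    - [0.015, 0, -0.0077, -0.0306, 0]
    - [0.015, 0, -0.011, -0.0361, 0]
    - [0.015, 0, -0.0148, -0.0412, 0]
    - [0.015, 0, -0.019, -0.046, 0]

```text
t: 13.93
tool_pos: [0.647, -0.0335, 0.3741]
tool_rot: [2.071, 2.36, 0.001]
contact_force: [-0.8, -5.6, -3.7]
opening: 0.0227
grip_force: 40.0
```

```bash
python3 st.py
```

```text
t 13.9333 X,Y,Z 0.0455 -0.1849 0.2194 F -1.54 -5.45 -3.73 tau [-0.81  0.07 -0.05] 0.02268308645147505 40.00689089298248
```

Emit:
apply_moves:
  plan:
    - [0.015, 0, -0.0047, -0.0043, 0]
    - [0.015, 0, -0.0098, -0.0081, 0]
    - [0.015, 0, -0.0153, -0.0114, 0]
    - [0.015, 0, -0.0211, -0.0141, 0]
    - [0.015, 0, -0.0271, -0.0162, 0]
    - [0.015, 0, -0.0333, -0.0178, 0]
    - [0.015, 0, -0.0396, -0.0187, 0]
    - [0.015, 0, -0.046, -0.019, 0]

```text
t: 14.6
tool_pos: [0.6014, -0.0393, 0.3937]
tool_rot: [2.07, 2.359, 0.004]
contact_force: [2.0, -3.9, 0.7]
opening: 0.0227
grip_force: 40.4
```

```bash
python3 st.py
```

```text
t 14.6 X,Y,Z -0.0004 -0.1848 0.239 F 1.51 -4.17 0.7 tau [-0.71 -0.36 -0.07] 0.0227416630639084 40.42396545410156
```

Run:
```python
import numpy as np
f=[(.0456,.2197,-5.98,7.87),(.0645,.1732,-6.53,6.54),(.0456,.1281,-6.79,13.04),(.0004,.1089,1.62,5.58),(-.0463,.127,6.84,4.26),(-.0658,.1709,7.25,-4.49),(-.0479,.2168,-10.94,-1.8),(-.001,.2389,-9.44,6.68)]
b=[(-.047,.22,.16,5.73),(-.0659,.1735,-.21,6.72),(-.0466,.1277,-3.03,10.45),(-.0012,.1089,-9.5,12.48),(.0428,.1239,-11.18,.29),(.0644,.1727,-4.19,-3.83),(.0455,.2194,-1.54,-3.73),(-.0004,.239,1.51,.7)]
D=np.array(f+b);s=np.r_[np.ones(8),-np.ones(8)]
A=np.c_[2*D[:,:2],np.ones(16)];c=np.linalg.lstsq(A,(D[:,:2]**2).sum(1),rcond=None)[0];print('centre',c[:2],np.sqrt(c[2]+c[0]**2+c[1]**2))
x,z=D[:,0]-c[0],D[:,1]-c[1];th=np.arctan2(x,z)
tq=-(D[:,2]*z-D[:,3]*x) # torque applied by tool about +theta
def fit(k,cols):
    M=np.c_[s,np.cos(th),np.sin(th),np.ones(16)][k][:,cols];q=np.linalg.lstsq(M,tq[k],rcond=None)[0]
    i=cols.index(1);r=tq[k]-M@q
    tm=np.rad2deg(np.arctan2(q[i+1],q[i]));print(q.round(3),'theta max',tm,'amp',np.hypot(q[i],q[i+1]),'heavy down at',tm-90,'rms',r.std(),r.round(2))
k=np.arange(16);fit(k<8,[0,1,2]);fit(k>=8,[0,1,2]);fit(k>=0,[0,1,2]);fit(k>=0,[0,1,2,3])
```

```text
centre [-0.00055798  0.17365816] 0.06511335798268635
[0.387 0.266 0.066] theta max 14.056244527054831 amp 0.27370484457686567 heavy down at -75.94375547294517 rms 0.02995846240421246 [ 0.02 -0.03  0.04 -0.01 -0.03  0.    0.04 -0.04]
[0.366 0.268 0.095] theta max 19.522482123113157 amp 0.28416403272018226 heavy down at -70.47751787688685 rms 0.0210226683787387 [-0.03  0.02  0.    0.01 -0.04  0.02  0.01 -0.  ]
[0.377 0.266 0.08 ] theta max 16.797908926993173 amp 0.2783458319495001 heavy down at -73.20209107300683 rms 0.02777787857177847 [ 0.02 -0.03  0.05 -0.   -0.01  0.03  0.06 -0.03 -0.03  0.02  0.    0.02
 -0.02  0.05  0.03  0.01]
[0.377 0.267 0.081 0.01 ] theta max 16.803290667422196 amp 0.2785577997218832 heavy down at -73.1967093325778 rms 0.02777746664948836 [ 0.01 -0.04  0.04 -0.01 -0.02  0.02  0.05 -0.04 -0.04  0.01 -0.01  0.01
 -0.03  0.04  0.02  0.  ]
```

Emit:
apply_moves:
  plan:
    - [0.015, 0, -0.0064, 0.0003, 0]
    - [0.015, 0, -0.0127, 0.0012, 0]
    - [0.015, 0, -0.0189, 0.0028, 0]
    - [0.015, 0, -0.0249, 0.0049, 0]
    - [0.015, 0, -0.0306, 0.0077, 0]
    - [0.015, 0, -0.0361, 0.011, 0]
    - [0.015, 0, -0.0412, 0.0148, 0]
    - [0.015, 0, -0.046, 0.019, 0]
    - [0.015, 0, -0.0511, 0.0249, 0]
    - [0.015, 0, -0.0555, 0.0312, 0]
    - [0.015, 0, -0.0588, 0.0374, 0]
    - [0.015, 0, -0.0622, 0.046, 0]

```text
t: 15.6
tool_pos: [0.5393, -0.0473, 0.3476]
tool_rot: [2.072, 2.361, -0.0]
contact_force: [-1.1, -4.0, 7.1]
opening: 0.0225
grip_force: 41.1
```

Emit:
apply_moves:
  plan:
    - [0.015, 0, 0, 0, 0]
    - [0.015, 0, 0, 0, 0]
    - [0.015, 0, 0, 0, 0]
    - [0.015, 0, 0, 0, 0]
    - [0.015, 0, 0, 0, 0]
    - [0.015, 0, 0, 0, 0]
    - [0.015, 0, 0, 0, 0]
    - [0.015, 0, 0, 0, 0]
    - [0.015, 0, 0, 0, 0]
    - [0.015, 0, 0, 0, 0]

```text
t: 16.43
tool_pos: [0.539, -0.0474, 0.345]
tool_rot: [-2.071, -2.36, 0.003]
contact_force: [-0.5, -5.5, -0.3]
opening: 0.0223
grip_force: 40.5
```

```bash
python3 st.py
python3 - <<'E'
from h import *
p=eyes.get_image('scene');cv2.imwrite('pics/end.png',cv2.resize(p['img'][150:430,180:480],None,fx=2,fy=2))
E
```

```text
t 16.4333 X,Y,Z -0.0633 -0.1847 0.1903 F -1.24 -5.42 -0.28 tau [-0.83  0.16 -0.01] 0.022310642770914813 40.47696053981781
```

View pics/end.png

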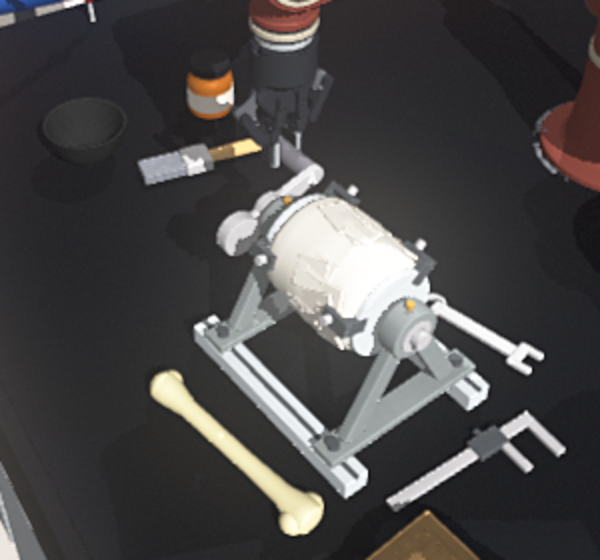

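The handle (upper middle, about 295,155 in the crop) is held at -75°. The jacket is still, and the bystanders look undisturbed.

```bash
python3 -c "
from station import ctrl
print(ctrl.finish_job())"
```

```text
the job is handed in; nothing more can be done
None
```

The job is handed in, with no verdict returned: I turned the jacket one full turn each way, felt the heavy side come straight down with the handle at about -73° (the two directions gave -70° and -76°), and finished gripping the handle at about 40 N with the jacket still at -75°.

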